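# Ratchet check of a washed hemostat

### The job

Check the ratchet of the washed hemostat (the instrument with the straight jaws) on its stand: squeeze its two finger rings together until the ratchet catches, and let go of it completely so that it stays locked by itself. Then press its right-hand ring (seen from the ring end, looking towards the jaws) straight down to free the teeth, and leave the handles sprung open, ready for the autoclave. Do not touch the towel clamp with the curved, pincer-like jaws.

Things in the scene. Friction and masses are not known exactly. Their poses are not given: they have to be found in the camera images.
- hemostat: Steel hemostat with straight jaws, lying level on a fixed stand (plate 90 x 64 x 8 mm, post under the hinge screw). Origin: on the bench below the screw; x points from the rings to the jaws (tips at +50 mm), y to its left, z up. Middle plane 60 mm above the bench. Open, the ring centres lie at x -95, y +19.5 and -19.5 mm; they overhang freely. Ratchet bars cross at x -72 mm, up to z 64 mm.
- hemostat_left (a joint): Closing angle of each handle (rad); both turn equally about the screw, sprung open (3 N at each ring, 5 N when shut). 0 open, 0.0625 the stop. Over the outsides of the rings: 63 mm open, 51 mm at the stop. Let go, the ratchet holds at about 0.034 (first tooth) or 0.049 (second); short of these it springs back to 0.
- hemostat_ring_r (a point): Centre of the hemostat's right-hand ring, mid thickness (60 mm up); moves with it. Ring: 24 mm outside, 16 mm inside, of slippery 4 mm wire. Pressed straight down it dips up to 7.8 mm against a spring (2 to 6 N) and comes up when let go. The teeth are free about 4 mm down; press 6 to 7 mm. The left ring is alike but does not dip.
- towel_clamp: The other instrument, not to be touched: a towel clamp on an equal stand, same length, height, rings and axes (origin on the bench below its hinge screw), but with two curved, pincer-like pointed jaws, 45 mm across.
Not all that is in view belongs to the job. What is shaped like the hemostat but pink is not meant.

How it is judged:
By the outcome, as a careful person would: the job done as asked, in the order asked, and still so for the second after the job is handed in, with the robot touching nothing.
It also fails if it takes over 35 s, if anything falls off the work surface, if the arm or the gripper's body presses on something with over 40 N, if the wrist force passes 120 N, or if a joint passes its speed limit or range.

### The arm

A 7-joint arm with a two-finger parallel gripper is mounted at the origin on a cart in front of the work surface, level with it; the furniture and walls round the work are solid. World frame = base frame: x ahead of the robot, y to its left, z up, the work surface at z = 0. Lengths are in m, angles in rad, forces in N, time in s.
With the tool pointing down it reaches from about 0.425 to 0.925 m from the base axis. Payload 6.8 kg.
Tool frame: the origin (TCP) lies on the front face of the gripper's body, between the roots of the fingers; the fingertips stand 73 mm ahead of it and the grasp point (between the pads) lies 54 mm ahead of it (env.nose_length is the distance from the TCP to the fingertips, in m); z points along the fingers, y is the direction in which the jaws open and shut (so a half turn about z gives the same grasp; the last joint's range is limited). The gripper opens to 85 mm and grips with 20 to 120 N. Pads are 22 mm wide; open, the fingers measure 114 mm over their backs; the gripper's body (76 mm by 85 mm) begins 54 mm behind the grasp point. The pads swing forward as they close: fully open they stand 13 mm farther back than shut.
Start: joints at [-1.241, 0.477, 0.022, 1.555, -0.011, 1.109, -0.083], TCP at [0.286, 0.611, 0.304] pointing down, gripper open.
Joint ranges: [-2.96, 2.96], [-0.34, 2.1], [-1.41, 1.46], [0.24, 2.44], [-1.37, 4.51], [0.17, 1.92], [-2.96, 2.96]. Speed limits (rad/s): [2.39, 2.39, 3.14, 3.14, 3.14, 3.14, 3.14].

### API

Orientations are given as a unit quaternion [w, x, y, z].
In Python, from cell import env, kin, camera, calibration, job gives the robot as it stands. The module is installed in compiled form; this text tells all that it offers. Calls block until the motion is done:
- env.reach(position, orientation): joint-space move of the TCP to a pose.
- env.movel(position, velocity=0.15, rot=None, stop_force=None): straight line of the TCP; rot=None keeps the orientation; velocity is the mean speed in m/s. With stop_force (N) it stops when the force on the tool has changed by that much, and returns True; else False.
- env.goto_joints(angles): joint-space move.
- env.grip(opening, f_grip=None): finger opening in m; f_grip is the grip in N (None keeps the last); returns when the fingers have stopped.
- env.dwell(seconds).
- kin.inverse_kinematics(position, orientation): joint angles nearest the present ones, or None.
- env.get_state(): the state.
- camera(name): name is "scene" or "top"; returns (picture, depth): 384x512x3 uint8, blue, green, red; 384x512 float32, m along the optical axis (not along the pixel's ray), 0 where there is no reading.
- calibration(name): a dict with "fx", "fy", "cx", "cy" (pixels), "k1" (the pictures are not rectified: a ray, as slopes to the right and down, at radius r is drawn at 1 + k1 r^2 times it, then the intrinsics apply), "rvec" (rotation vector, rad) and "tvec" (3), from world to camera coordinates, as OpenCV has them. Camera axes: x right, y down, z forward; pixel columns grow to the right and rows downward; lengths in m; the calibration is good to about 2 mm. A picture is of the moment at which its call begins. calibration takes no time and is no camera call.
A pose or a line that the arm cannot do raises env.PlanningError and nothing moves.
- job.job_done(): hands the job in, once; it reports no verdict.
The state is a dict: "time": time; "qpos": joint angles; "joint_velocities": joint speeds; "joint_torque": joint torques, N m; "tcp_pos": TCP position; "orientation": TCP orientation; "force": force on the tool from outside, world axes, zero at the start; "torque": the same for the moment, N m; "opening": finger opening in m.
Only numpy, scipy, OpenCV 4.12 (cv2) and the standard library are available. Lean on these libraries where they do the work, as an engineer would, in place of code of your own. Each camera call takes 0.05 s, during which the arm holds its last target.

## Working session

There is one attempt and no reset: what is moved stays moved. The work goes in short steps, each a Python script; the robot and the scene stay as the last script left them, time stands still between calls to the robot, and variables do not carry over. Pictures are saved under pics/ and viewed, and the job is handed in when it is done.

```bash
mkdir -p pics; ls
cat > h.py <<'E'
import numpy as np, cv2
from cell import env, kin, camera, calibration, job
def ray(cal,u,v):
    K=np.array([[cal["fx"],0,cal["cx"]],[0,cal["fy"],cal["cy"]],[0,0,1.]])
    p=cv2.undistortPoints(np.array([[[u,v]]],float),K,np.array([cal["k1"],0,0,0,0.]))[0,0]
    R=cv2.Rodrigues(np.array(cal["rvec"],float))[0]; t=np.array(cal["tvec"],float).ravel()
    return -R.T@t, R.T@np.array([p[0],p[1],1.])
def atz(name,u,v,z):
    o,d=ray(calibration(name),u,v); return o+d*(z-o[2])/d[2]
def proj(name,P):
    c=calibration(name);K=np.array([[c["fx"],0,c["cx"]],[0,c["fy"],c["cy"]],[0,0,1.]])
    return cv2.projectPoints(np.array(P,float).reshape(-1,1,3),np.array(c["rvec"],float),np.array(c["tvec"],float),K,np.array([c["k1"],0,0,0,0.]))[0][:,0]
E
python3 - <<'E'
from h import *
for n in("scene","top"):
    p,d=camera(n); np.savez(f"/tmp/{n}.npz",p=p,d=d); cv2.imwrite(f"pics/{n}0.png",p); print(calibration(n))
s=env.get_state();print(s["time"],s["orientation"],s["tcp_pos"],s["opening"],s["force"])
E
```

```text
pics
{'fx': 360.81103658705825, 'fy': 360.81103658705825, 'cx': 261.10991618210295, 'cy': 191.88845315313534, 'k1': -0.05518197860907224, 'rvec': array([ 1.89930925, -1.11564776,  0.62082526]), 'tvec': array([-0.46999081,  0.25141054,  1.09327256])}
{'fx': 446.1040841264178, 'fy': 446.1040841264178, 'cx': 256.5861776968169, 'cy': 182.25344881333444, 'k1': 0.04973093805059439, 'rvec': array([ 2.13359883, -2.10936884,  0.20703901]), 'tvec': array([-0.25361606,  0.52449629,  1.52424837])}
0.1 [-1.17302163e-04  2.17148335e-01  9.76138299e-01 -7.79862754e-04] [0.28599825 0.61098206 0.30304382] 0.08557691587740889 [ 0.35706494  0.39754063 -0.62433331]
```

View pics/scene0.png

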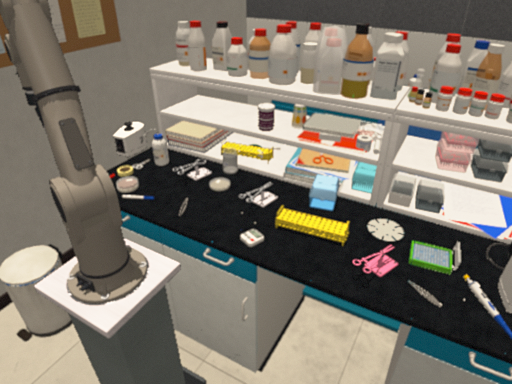

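View pics/top0.png

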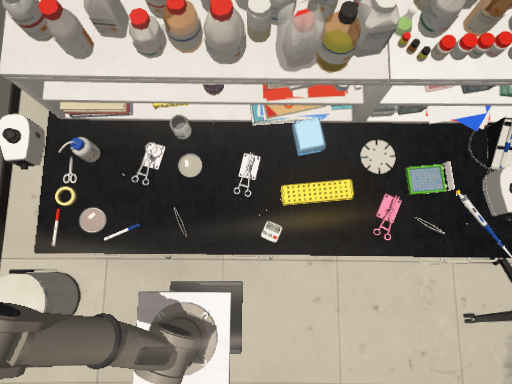

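Two steel candidates are visible in top: one at about (150,160), the other at about (247,172). The pink one at (387,215) is excluded. I'll enlarge both.

Run:
```python
from h import *
p=np.load("/tmp/top.npz")["p"]
a=cv2.resize(p[132:197,120:180],None,fx=6.5,fy=6.5,interpolation=cv2.INTER_CUBIC)
b=cv2.resize(p[142:207,217:277],None,fx=6.5,fy=6.5,interpolation=cv2.INTER_CUBIC)
cv2.imwrite("pics/crop_top.png",np.hstack([a,b]))
p=np.load("/tmp/scene.npz")["p"]
a=cv2.resize(p[150:190,165:225],None,fx=6.5,fy=6.5,interpolation=cv2.INTER_CUBIC)
b=cv2.resize(p[175:215,230:290],None,fx=6.5,fy=6.5,interpolation=cv2.INTER_CUBIC)
cv2.imwrite("pics/crop_scene.png",np.hstack([a,b]))
```

```text
(no output)
```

View pics/crop_top.png

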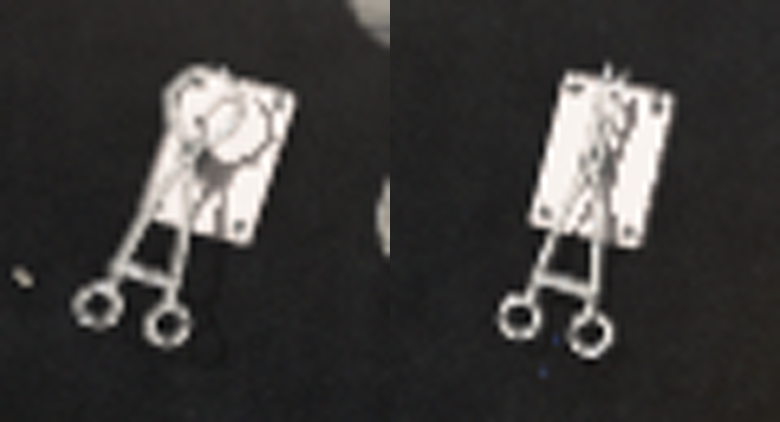

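View pics/crop_scene.png

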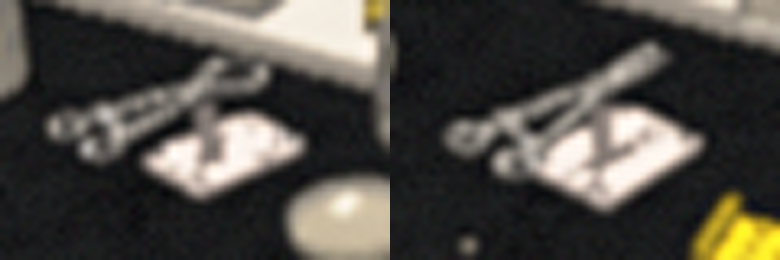

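Left crop, top (150,160): two curved jaws forming a pincer, so this is the towel clamp. Right crop, top (247,172): straight narrow jaws, so this is the hemostat. Its rings are at about (237,190) and (248,193) in top. Next I'll localise it.

Run:
```python
from h import *
f=lambda x,y,ox,oy:((x+.5)/6.5-.5+ox,(y+.5)/6.5-.5+oy)
L=f(131,316,217,142);R=f(201,332,217,142)
pl=atz("top",*L,.06);pr=atz("top",*R,.06);print("top",L,R,pl,pr,np.linalg.norm(pl-pr))
Ls=f(467-390,137,230,175);Rs=f(513-390,162,230,175)
a=atz("scene",*Ls,.06);b=atz("scene",*Rs,.06);print("scene",Ls,Rs,a,b,np.linalg.norm(a-b))
# plate corners top z .008
C=[atz("top",*f(x-390,y,217,142),.008) for x,y in((567,72),(675,95),(640,247),(529,222))]
print(np.array(C),np.mean(C,0))
C=np.array(C);ax=(C[0]+C[1]-C[2]-C[3])/2;print(np.degrees(np.arctan2(ax[1],ax[0])),np.linalg.norm(ax),np.linalg.norm(C[0]-C[1]))
d=(pl-pr);print("ring yaw",np.degrees(np.arctan2(-d[0],d[1])))
for v in(pl,pr,a,b):print(v)
th=np.arctan2(ax[1],ax[0]);x=np.array([np.cos(th),np.sin(th),0]);print("origin from rings",(pl+pr)/2+.095*x)
dep=np.load("/tmp/top.npz")["d"]
c=calibration("top");Rm=cv2.Rodrigues(c["rvec"])[0]
def pt(u,v):
    o,r=ray(c,u,v);return o+r*dep[v,u]
for u,v in((243,170),(248,178),(252,160),(235,192),(250,193),(240,187),(246,158)):print(u,v,pt(u,v))
```

```text
top (236.73076923076923, 190.19230769230768) (247.5, 192.65384615384616) [ 0.49650529 -0.17847127  0.06      ] [ 0.48821218 -0.21626072  0.06      ] 0.03868873535247061
scene (241.42307692307693, 195.65384615384616) (248.5, 199.5) [ 0.49940584 -0.17564449  0.06      ] [ 0.48999324 -0.21220864  0.06      ] 0.03775624511160015
[[ 0.64600478 -0.19946974  0.008     ]
 [ 0.63334267 -0.26066493  0.008     ]
 [ 0.54557051 -0.24193003  0.008     ]
 [ 0.55911145 -0.17962777  0.008     ]] [ 0.59600735 -0.22042312  0.008     ]
-12.454488825878103 0.0894374210949345 0.06249143658457713
ring yaw -12.377663601572797
[ 0.49650529 -0.17847127  0.06      ]
[ 0.48821218 -0.21626072  0.06      ]
[ 0.49940584 -0.17564449  0.06      ]
[ 0.48999324 -0.21220864  0.06      ]
origin from rings [ 0.58512316 -0.21785408  0.06      ]
243 170 [ 0.58032097 -0.19764625  0.00963395]
248 178 [ 0.54066743 -0.21721907  0.05913484]
252 160 [ 0.61776646 -0.22997113  0.01137937]
235 192 [ 0.49873328 -0.17013587  0.00921231]
250 193 [ 0.48627983 -0.2250764   0.06476184]
240 187 [ 0.5188622  -0.18753308  0.00064199]
246 158 [ 0.62724391 -0.20770975  0.00256909]
```

```bash
cat >> h.py <<'E'
TH=np.radians(-12.4); MID=np.array([.4935,-.1957,0])
ex=np.array([np.cos(TH),np.sin(TH),0]);ey=np.array([-np.sin(TH),np.cos(TH),0])
from scipy.spatial.transform import Rotation as Rn
def quat(s=1):
    y=s*ey;z=np.array([0,0,-1.]);return np.roll(Rn.from_matrix(np.c_[np.cross(y,z),y,z]).as_quat(),1)
def W(x,y,z): # hemostat coords relative to the ring midpoint at x=-95
    return MID+ex*(x+.095)+ey*y+np.array([0,0,z])
def st(t=""):
    s=env.get_state();print(t,round(s["time"],2),s["tcp_pos"].round(4) if hasattr(s["tcp_pos"],"round") else s["tcp_pos"],np.round(s["force"],2),round(s["opening"],4));return s
def shot(tag):
    a=[]
    for n,c in(("top",(150,215,212,282)),("scene",(160,225,215,285))):
        p,_=camera(n);a.append(cv2.resize(p[c[0]:c[1],c[2]:c[3]],(390,360),interpolation=cv2.INTER_CUBIC))
    cv2.imwrite(f"pics/{tag}.png",np.hstack(a))
E
python3 - <<'E'
from h import *
q=None
for s in(1,-1):
    j=kin.inverse_kinematics(W(-.095,0,.2),quat(s));print(s,None if j is None else np.round(j,2))
    if j is not None and (q is None or abs(j[6]+.08)<abs(q[1][6]+.08)):q=(s,j)
s=q[0];print(s,env.nose_length)
env.reach(W(-.095,0,.2),quat(s));st("above");shot("above")
E
```

```text
1 [-0.22  0.43  0.61  2.03 -0.34  0.79  1.94]
-1 [-0.57  0.69  1.18  2.04 -0.8   0.97 -0.75]
-1 0.0726
above 3.05 [ 0.494  -0.1949  0.1999] [-0.25 -0.2  -0.01] 0.0856
```

View pics/above.png

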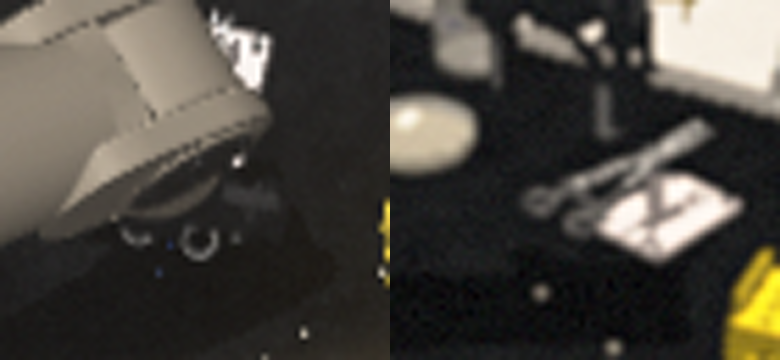

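The arm hangs above the hemostat. In the scene crop the rings at (540,200) and (580,220) are free. Descending guarded, fingers open.

Run:
```python
from h import *
print(env.movel(W(-.095,0,.108),velocity=.1,stop_force=4));st("down");
p,_=camera("scene");cv2.imwrite("pics/down.png",cv2.resize(p[140:230,200:310],(770,630),interpolation=cv2.INTER_CUBIC)[:600])
```

```text
False
down 4.22 [ 0.4938 -0.196   0.1085] [-0.65 -0.09 -0.62] 0.0854
```

View pics/down.png

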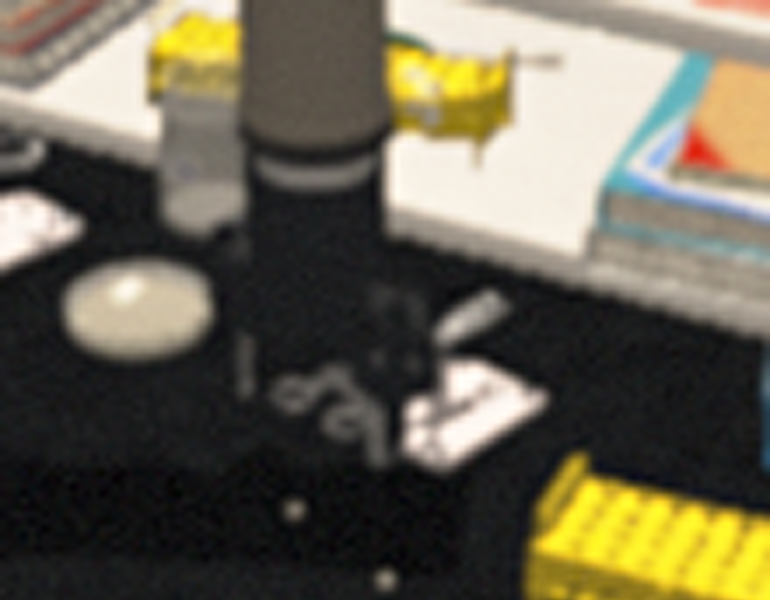

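The pads at (245,365) and (378,435) straddle the rings at (292,392) and (345,420), centred to within 1–2 mm and at ring height. Squeezing.

Run:
```python
from h import *
env.grip(.060,20);st("60")
env.grip(.052,20);st("52")
p,_=camera("scene");cv2.imwrite("pics/sq.png",cv2.resize(p[140:230,200:310],(770,630),interpolation=cv2.INTER_CUBIC)[:600])
```

```text
60 4.64 [ 0.4936 -0.1958  0.1083] [-0.55 -0.63  1.23] 0.0601
52 4.9 [ 0.4935 -0.1957  0.1081] [-1.2   0.19  2.62] 0.0526
```

View pics/sq.png

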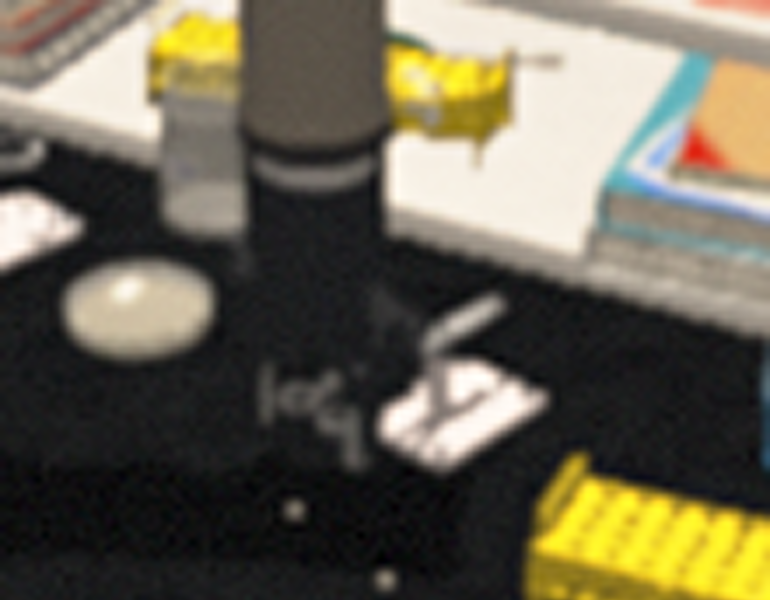

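Run:
```python
from h import *
env.grip(.051,20);st("51")
env.movel(W(-.095,0,.110),velocity=.03);st("raised")
env.grip(.085,20);st("open")
env.movel(W(-.095,0,.2),velocity=.15);env.dwell(.2)
st("up")
p,_=camera("scene");cv2.imwrite("pics/lock.png",cv2.resize(p[140:230,200:310],(770,630),interpolation=cv2.INTER_CUBIC)[:600])
p,_=camera("top");cv2.imwrite("pics/lockt.png",cv2.resize(p[150:215,217:277],None,fx=8,fy=8,interpolation=cv2.INTER_CUBIC))
```

```text
51 5.17 [ 0.4934 -0.1957  0.108 ] [-0.22  0.72  3.45] 0.0511
raised 5.42 [ 0.4934 -0.1956  0.1099] [-0.2  -0.25  0.39] 0.0511
open 5.86 [ 0.4936 -0.1957  0.11  ] [-0.79  0.5   0.06] 0.0849
up 6.81 [ 0.4931 -0.1955  0.1992] [-0.58  0.48 -0.38] 0.0848
```

View pics/lock.png

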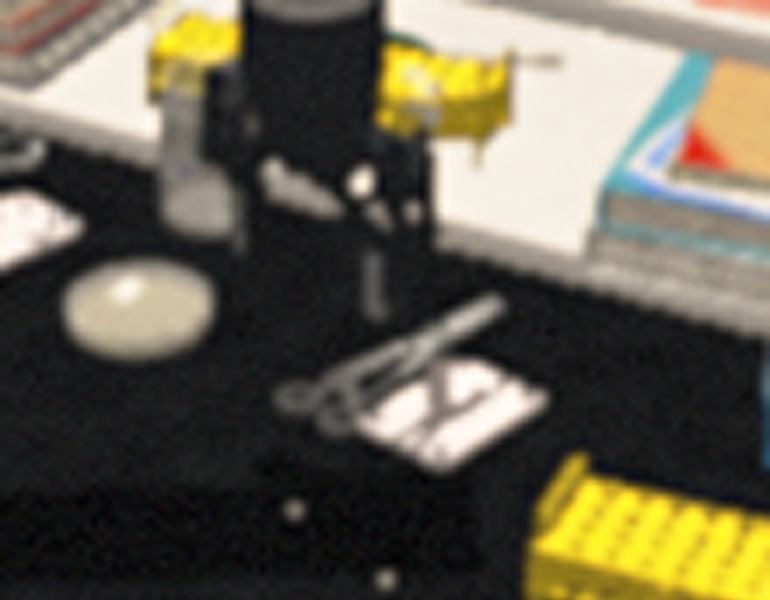

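View pics/lockt.png

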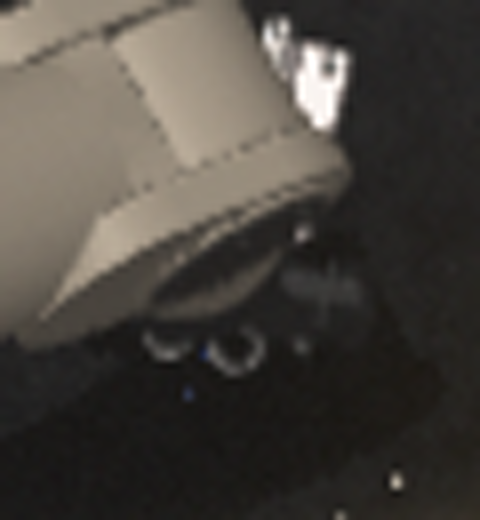

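It stays locked with the gripper clear: the ring spacing in the scene crop is (42,21) px against (53,28) px open, which is about 30 mm and fits the second tooth. Next I check the right ring's position and do the guarded press.

Run:
```python
from h import *
f=lambda x,y,k,ox,oy:((x+.5)/k-.5+ox,(y+.5)/k-.5+oy)
for n,P in(("top",atz("top",*f(236,349,8,217,150),.06)),("scene",atz("scene",*f(338,418,7,200,140),.06)),("sceneL",atz("scene",*f(296,397,7,200,140),.06))):
    d=P-MID;print(n,P,"rel x,y",d@ex*1e3,d@ey*1e3)
env.grip(0,20);st("shut")
env.movel(W(-.097,-.019,.0726+.075),velocity=.15);st("pre")
p,_=camera("scene");cv2.imwrite("pics/pre.png",cv2.resize(p[140:230,200:310],(770,630),interpolation=cv2.INTER_CUBIC)[:600])
p,_=camera("top");cv2.imwrite("pics/pret.png",cv2.resize(p[150:215,217:277],None,fx=8,fy=8,interpolation=cv2.INTER_CUBIC))
```

```text
top [ 0.48626344 -0.21126822  0.06      ] rel x,y -3.7246968735992776 -16.758988602586903
scene [ 0.49005588 -0.20939958  0.06      ] rel x,y -0.4219891124981 -14.119577555190784
sceneL [ 0.49649101 -0.17935039  0.06      ] rel x,y -0.5896035144752227 16.610481679223543
shut 7.67 [ 0.4935 -0.1957  0.2   ] [-0.87 -0.81  0.52] -0.0002
pre 8.2 [ 0.4875 -0.2141  0.1478] [-0.32  0.45  0.6 ] 0.0002
```

View pics/pre.png

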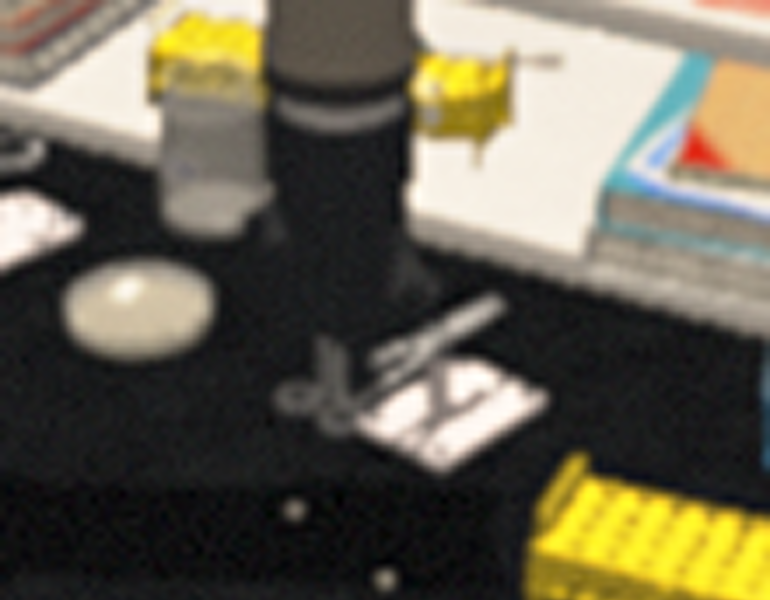

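View pics/pret.png

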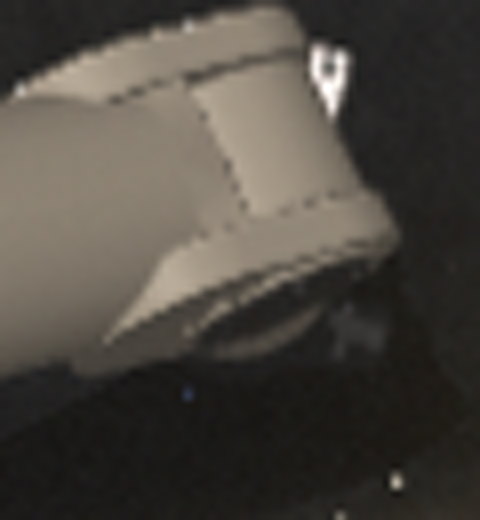

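Run:
```python
from h import *
g=lambda p:(np.array(p)-[200,140]+.5)*7-.5
tc=np.array(env.get_state()["tcp_pos"])
for n,z in(("tip",tc[2]-env.nose_length),("at ring top",.062)):
    print(n,g(proj("scene",[tc[0],tc[1],z])[0]))
print("clamp ring R pred",g(proj("scene",W(-.095,-.0148,.06))[0]),g(proj("scene",W(-.095,.0148,.06))[0]))
```

```text
tip [343.00859774 397.12892499]
at ring top [343.3394827  418.99075039]
clamp ring R pred [339.48150278 418.14604324] [299.19438817 397.78318335]
```

The tip projects onto the right ring within about 3 mm, and the left ring and bars are clear. Pressing to 6.5 mm down, with stops.

Run:
```python
from h import *
N=env.nose_length
for z in(.064,.060,.0575,.0555):
    r=env.movel(W(-.097,-.019,N+z),velocity=.03,stop_force=15);st(f"{z} {r}")
env.dwell(.3);s=st("held")
p,_=camera("scene");cv2.imwrite("pics/press.png",cv2.resize(p[140:230,200:310],(770,630),interpolation=cv2.INTER_CUBIC)[:600])
```

```text
0.064 False 8.82 [ 0.4874 -0.2138  0.1365] [-0.69 -0.31 -0.13] -0.0003
0.06 False 9.1 [ 0.4875 -0.214   0.1327] [0.54 0.04 2.55] -0.0002
0.0575 False 9.35 [ 0.4875 -0.214   0.1301] [0.03 0.09 3.56] 0.0001
0.0555 False 9.6 [ 0.4873 -0.214   0.1281] [-1.53 -0.16  4.61] 0.0002
held 9.9 [ 0.4873 -0.2139  0.1281] [-1.31 -1.13  4.56] 0.0004
```

View pics/press.png

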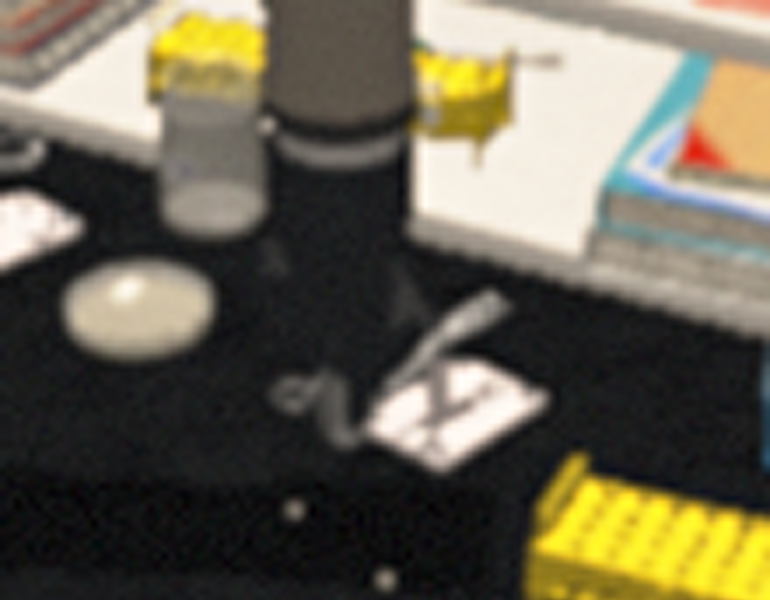

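The force rose as the spring should (2.5 to 4.6 N), and the left ring has moved out to (292,392), its open position. Lifting straight up and checking.

Run:
```python
from h import *
env.movel(W(-.097,-.019,.16),velocity=.06);env.movel(W(-.097,-.019,.26),velocity=.15)
env.reach([.42,.2,.33],quat(-1));env.dwell(.2);st("clear")
p,_=camera("scene");a=cv2.resize(p[165:215,225:285],(400,333),interpolation=cv2.INTER_CUBIC)
p,_=camera("top");b=cv2.resize(p[142:207,217:277],(390,422),interpolation=cv2.INTER_CUBIC)
o=np.zeros((422,790,3),np.uint8);o[:333,:400]=a;o[:,400:]=b;cv2.imwrite("pics/final.png",o)
```

```text
clear 13.22 [0.4204 0.1992 0.3299] [-0.29  0.34  0.87] -0.0004
```

View pics/final.png

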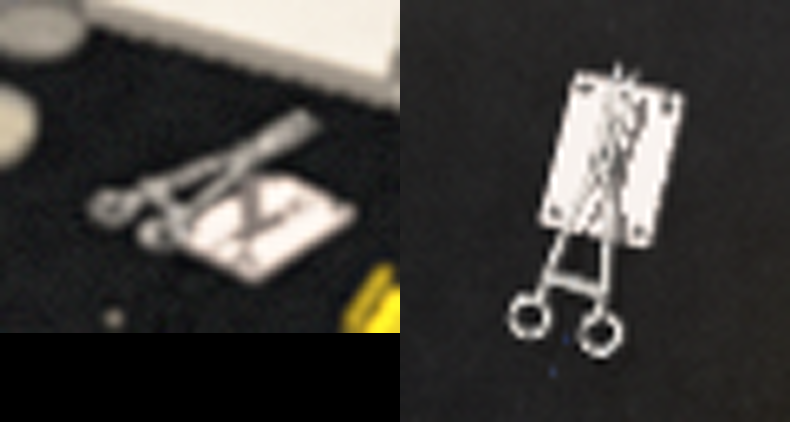

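The rings in the top crop are at (530,316) and (601,333). That is 73 px apart against 72 px at the start, so the handles are fully open. The robot is clear.

Run:
```python
from h import *
job.job_done()
```

```text
the job is handed in; nothing more can be done
```

The hemostat's ratchet was locked and then freed as asked, and its handles are sprung open. I handed the job in at about 13 s of the 35 s.

- **Locking:** I squeezed the rings to 51 mm over the outsides, with the grip set to 20 N, then opened the gripper and drew it clear. In the picture the hemostat stayed locked by itself, with the rings about 30 mm apart, which fits the second tooth.
- **Freeing:** I pressed the right-hand ring straight down about 6.5 mm with the closed fingertips. The force rose from 2.5 to 4.6 N, as the spring should give, and the handles opened.
- **Final check:** With the robot clear, the rings are back at their starting spacing (73 px against 72 px).
- **Towel clamp:** The arm never went down near it.

The two cameras disagreed by 3–4 mm on the ring positions. I used the mean of the two, and both the squeeze and the press had enough room for that error.

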